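# Make up two prop-painting kits

## Robot

A 6-joint arm with a two-finger parallel gripper is mounted at the origin on the work surface. World frame = base frame: x ahead of the robot, y to its left, z up, the work surface at z = 0. Lengths are in m, angles in rad, forces in N, time in s.
With the tool pointing down it reaches from about 0.325 to 0.9 m from the base axis. Payload 3.5 kg.
Tool frame: the origin (TCP) lies midway between the tips of the shut fingers; the grasp point (between the pads) lies arm.grip_point_offset behind it (arm.grip_point_offset is the distance from the TCP to the grasp point, in m); z points along the fingers, y is the line along which they close (so a half turn about z gives the same grasp; the last joint's range is limited). The gripper opens to 85 mm and grips with 20 to 120 N. Pads are 22 mm wide; open, the fingers measure 114 mm over their backs; the gripper's body (76 mm by 85 mm) begins 54 mm behind the grasp point. The pads swing forward as they close: fully open they stand 13 mm farther back than shut.
Start: joints at [1.245, 0.276, -0.026, 1.268, 0, 1.467], TCP at [0.138, 0.61, 0.231] pointing down, gripper open.
Joint ranges: [-3.12, 3.12], [-0.85, 1.88], [-1.08, 1.24], [-1.95, 2.15], [-1.57, 1.53], [-3.14, 3.14]. Speed limits (rad/s): [2.57, 2.57, 3.14, 3.14, 3.14, 3.14].

## Interface

Orientations are given as a 3x3 rotation matrix whose columns are the frame's x, y, z axes.
In Python, from station import arm gives the robot as it stands.
- The arm moves only by the tool arm_command, never from a script. Its argument "series" is a list of rows, each an object with "travel": the shift along the tool's x, y, z in cm, a list of three; "rot": the turn, a rotation vector about the tool's x, y, z in degrees, a list of three. A call has exactly 8 rows; each row shifts and turns the commanded pose from where the row before left it, along the tool's axes as they then stand; what a row does not reach is not made up. A row lasts 1/10 s, in which the tool goes at most 50 mm and 8.59 degrees, less where a joint would pass 70% of its speed; a pose out of reach is approached as far as the arm can. A call is refused whole if a number of a shift passes 5 or a number of a turn 8.59, either way. A call with a gripper value outside its range is refused whole. "hand" is the finger opening in cm, from 0 to 8.54, set as the call begins (left out, the last holds). The fingers move at their own pace and stop on an object; "squeeze" is the grip in N (left out, the last holds). Time passes only in rows, so rows that do not move let the fingers close, or fill a call up. It gives the time, the measured TCP pose, the force, the opening and the grip force at its end, in the units of the state.
- arm.observe(): the state, without advancing time (a new reading comes with each control period).
- arm.capture(name): name is "scene" or "top" or "wrist"; returns (picture, depth): 400x640x3 uint8, red, green, blue; 400x640 float32, m along the optical axis (not along the pixel's ray), 0 where there is no reading.
- arm.get_calibration(name): a dict with "fx", "fy", "cx", "cy" (pixels), "dist_coeffs" ([k1, k2, p1, p2, k3] as OpenCV has them; the pictures are not rectified), "pose" (4x4, takes a point from camera to world coordinates); the wrist camera has in their place "hand_eye" (4x4, takes a point from camera to tool coordinates, whose origin is the TCP and whose axes are the flange's). Camera axes: x right, y down, z forward; pixel columns grow to the right and rows downward; lengths in m; the calibration is good to about 2 mm. A picture is of the moment at which its call begins: read the wrist's pose just before it. get_calibration takes no time and is no camera call.
- arm.close_job(): hands the job in; it is judged then, once.
Trained networks look in the newest picture that a camera, given by its name, has taken for a name from the list of things; names that differ only in an ending like _2 or _b are one class to them, and where a whole thing is asked for, a point or a joint stands for the part that bears it (a point fixed in the world has none). Each returns a list of dicts, best first, with "p" (0 to 1); they miss things now and then, are a little off and sometimes report something else, mostly with a low value. They report only what shows in the picture. A call takes as long as a camera call.
- arm.silhouettes(camera, thing): "pixels" (400x640 bool, what is visible of it) and "pixel" ([row, column] in pixels, amid what is visible of it).
- arm.landmark_of(camera, thing): "pixel" ([row, column] in pixels: a listed point, or the origin of a listed thing).
The state is a dict: "time_s": time; "joints": joint angles; "joint_vel": joint speeds; "joint_efforts": joint torques, N m; "eef_pos": TCP position; "tcp_rot": TCP orientation; "contact_force": force on the tool from outside, world axes, zero at the start; "moment": the same for the moment, N m; "finger_gap": finger opening in m; "finger_force": force on a finger pad.
Only numpy, scipy, OpenCV 4.12 (cv2) and the standard library are available. Lean on these libraries where they do the work, as an engineer would, in place of code of your own. Each camera call takes 0.05 s, during which the arm holds its last target. There are 200 camera calls.

## Task

Make up the two painting kits from the stock: the blue bottle, the white bottle and the orange jar go in the green tray; the red bottle and the white mixing cup go in the yellow tray. Stand every piece upright on the tray's floor, each bottle in a small compartment of its own and the jar or cup in the large compartment. Leave the black bottle, the prop eye and the blue dish standing where they are.

Things in the scene. Friction and masses are not known exactly. Their poses are not given: they have to be found in the camera images.
- green_tray: Green tray fixed to the bench, 206 (x) by 86 mm (y), walls 6 mm thick, 18 mm high, floor 5 mm thick. Three compartments in a row along x, all 74 mm wide in y, centred on y = 0: two small, 54 mm long, centres at x = -70 and -10 mm, and one large, 74 mm long, centre at x = +60 mm. Origin: centre of its underside; x points along the row to the large compartment, z up.
- yellow_tray: Yellow tray fixed to the bench, 206 (x) by 86 mm (y), walls 6 mm thick, 18 mm high, floor 5 mm thick. Three compartments in a row along x, all 74 mm wide in y, centred on y = 0: two small, 54 mm long, centres at x = -70 and -10 mm, and one large, 74 mm long, centre at x = +60 mm. Origin: centre of its underside; x points along the row to the large compartment, z up.
- blue_bottle: Blue paint bottle, body and cap of one colour, plain upright cylinder 28 mm in diameter and 85 mm tall (slightly waisted by a grey ring at 58 to 61 mm height), about 60 g. Origin: centre of its underside, z up.
- white_bottle: White paint bottle, body and cap of one colour, plain upright cylinder 28 mm in diameter and 85 mm tall (slightly waisted by a grey ring at 58 to 61 mm height), about 60 g. Origin: centre of its underside, z up.
- red_bottle: Red paint bottle, body and cap of one colour, plain upright cylinder 28 mm in diameter and 85 mm tall (slightly waisted by a grey ring at 58 to 61 mm height), about 60 g. Origin: centre of its underside, z up.
- orange_jar: Closed orange paint jar with an orange lid, plain upright cylinder 50 mm in diameter and 48 mm tall, about 100 g. Origin: centre of its underside, z up.
- mixing_cup: White open rigid plastic mixing cup, outer diameter 50 mm at the foot and 52 mm at the rim, 60 mm tall, wall 2.5 mm, about 30 g. Origin: centre of its underside, z up.
- black_bottle: Black paint bottle, body and cap of one colour, plain upright cylinder 28 mm in diameter and 85 mm tall (slightly waisted by a grey ring at 58 to 61 mm height), about 60 g. Origin: centre of its underside, z up. It is not wanted and stays where it is.
- prop_eye: Model eyeball, a white ball 38 mm in diameter with an iris, fixed on a round dark wooden base 42 mm in diameter; 48 mm tall in all, 120 g. Origin: centre of the base's underside, z up. It is not wanted and stays where it is.
- blue_dish: Small shallow blue ceramic paint dish, 64 mm across the rim, 48 mm across the foot, 18 mm high, 120 g. Origin: centre of its underside, z up. It is not wanted and stays where it is.

How it is judged:
By the outcome, as a careful person would: the job done as asked, in the order asked, and still so for the second after the job is handed in, with the robot touching nothing.
It also fails if it takes over 112 s, if anything falls off the work surface, if the arm or the gripper's body presses on something with over 40 N, if the wrist force passes 120 N, or if a joint passes its speed limit or range.

## Working session

There is one attempt and no reset: what is moved stays moved. The work goes in short steps, Python scripts to look and compute and a tool call to move; the robot and the scene stay as the last step left them, time stands still between calls to the robot, and variables do not carry over. Pictures are saved under pics/ and viewed, at most 14 in all, crops included, and the job is handed in when it is done.

Besides the shell and the picture viewer there is one more tool, called after "Emit:" by a JSON object that holds its "fn" and its "kwargs", one argument or row to a line. arm_command: Moves the arm, as the interface text tells. Its arguments: {"type":"object","properties":{"series":{"type":"array"},"hand":{"type":"number"},"squeeze":{"type":"number"}},"required":["series"]}

```bash
ls; mkdir -p pics
python3 - <<'E'
from station import arm
import cv2,numpy as np
s=arm.observe(); print({k:np.round(v,3).tolist() for k,v in s.items()}, arm.grip_point_offset)
for n in("scene","top"):
    p,d=arm.capture(n); cv2.imwrite(f"pics/{n}0.png",p[:,:,::-1]); np.save(n+"d.npy",d)
    c=arm.get_calibration(n); print(n,c["fx"],c["cx"],c["cy"],c["dist_coeffs"],np.round(c["pose"],3).tolist())
E
```

```text
pics
{'time_s': 0.0, 'joints': [1.245, 0.277, -0.028, 1.268, -0.0, 1.467], 'joint_vel': [-0.0, -0.001, 0.0, 0.002, -0.0, -0.0], 'joint_efforts': [0.003, -44.551, 29.52, 0.016, 0.0, -0.0], 'eef_pos': [0.138, 0.609, 0.23], 'tcp_rot': [[-0.975, 0.221, -0.001], [0.221, 0.975, -0.002], [0.0, -0.002, -1.0]], 'contact_force': [1.154, 0.173, -1.045], 'moment': [0.045, -0.006, -0.027], 'finger_force': 0.0, 'finger_gap': 0.085} 0.0187
scene 405.24735170685483 318.5008370523057 200.39651734933858 [-0.01119434  0.          0.          0.          0.        ] [[-0.601, 0.569, -0.562, 1.022], [0.799, 0.422, -0.427, 0.372], [-0.006, -0.706, -0.708, 0.651], [0.0, 0.0, 0.0, 1.0]]
top 463.71870412973647 321.7021732939479 193.19479622668476 [-0.06749642  0.          0.          0.          0.        ] [[-0.005, -0.992, 0.124, 0.429], [-1.0, 0.007, 0.017, -0.007], [-0.017, -0.124, -0.992, 1.234], [0.0, 0.0, 0.0, 1.0]]
```

View pics/top0.png

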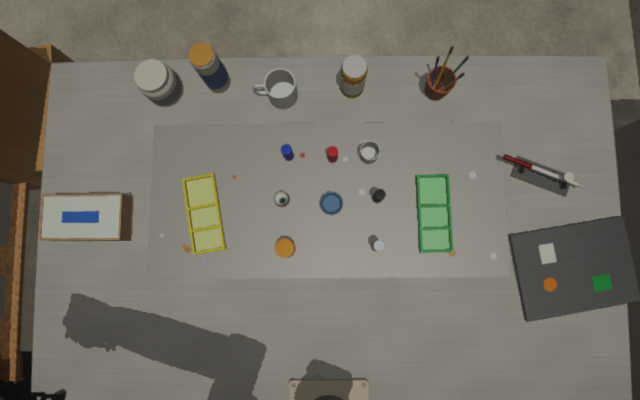

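View pics/scene0.png

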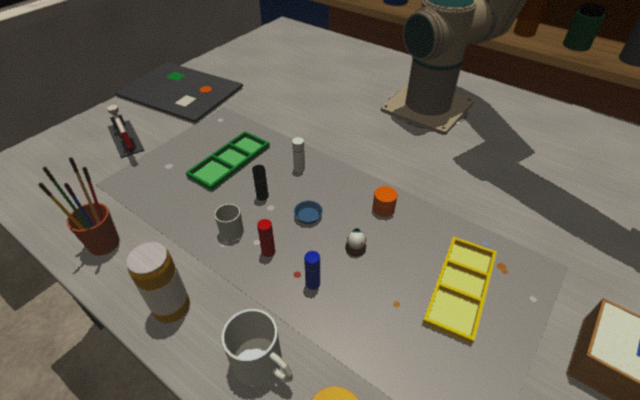

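```bash
cat > h.py <<'E'
from station import arm
import cv2,numpy as np
def ray(n,pix):
    c=arm.get_calibration(n); K=np.array([[c["fx"],0,c["cx"]],[0,c["fy"],c["cy"]],[0,0,1]])
    if n=="wrist":
        s=arm.observe(); T=np.eye(4); T[:3,:3]=s["tcp_rot"]; T[:3,3]=s["eef_pos"]; P=T@c["hand_eye"]
    else: P=np.array(c["pose"])
    p=np.array(pix,float).reshape(-1,1,2)[:,:,::-1].copy()  # row,col -> x,y
    u=cv2.undistortPoints(p,K,np.array(c["dist_coeffs"]))[:,0]
    return P[:3,3],np.c_[u,np.ones(len(u))]@P[:3,:3].T   # origin, dirs (depth 1)
def cloud(n,mask,d):
    rc=np.argwhere(mask&(d>0)); o,v=ray(n,rc); return o+v*d[rc[:,0],rc[:,1]][:,None]
def onplane(n,pix,z):
    o,v=ray(n,pix); return o+v*((z-o[2])/v[:,2])[:,None]
E
python3 - <<'E'
from h import *
names="green_tray yellow_tray blue_bottle white_bottle red_bottle orange_jar mixing_cup black_bottle prop_eye blue_dish".split()
for n in("top","scene"):
    p,d=arm.capture(n)
    for t in names:
        for r in arm.silhouettes(n,t)[:2]:
            if r["p"]<.3: continue
            P=cloud(n,r["pixels"],d)
            zt=np.percentile(P[:,2],97); T=P[P[:,2]>zt-.006] 
            print(n,t,round(r["p"],2),np.round(r["pixel"]),len(P),"ztop",zt.round(3),"topmid",((T.min(0)+T.max(0))/2).round(3),"ext",np.ptp(T,0).round(3))
print(arm.observe()["time_s"])
E
```

```text
top green_tray 0.96 [211. 432.] 2609 ztop 0.02 topmid [ 0.528 -0.281  0.02 ] ext [0.205 0.09  0.01 ]
top green_tray 0.37 [204. 330.] 436 ztop 0.02 topmid [ 0.555 -0.009  0.018] ext [0.059 0.061 0.008]
top yellow_tray 0.72 [212. 203.] 2547 ztop 0.02 topmid [0.53 0.33 0.02] ext [0.211 0.118 0.013]
top blue_bottle 0.48 [156. 288.] 145 ztop 0.088 topmid [0.685 0.104 0.086] ext [0.024 0.023 0.009]
top red_bottle 0.42 [156. 332.] 123 ztop 0.088 topmid [ 0.678 -0.015  0.086] ext [0.021 0.023 0.007]
top orange_jar 0.83 [252. 284.] 306 ztop 0.052 topmid [0.437 0.11  0.05 ] ext [0.046 0.046 0.008]
top mixing_cup 0.57 [150. 368.] 389 ztop 0.061 topmid [ 0.686 -0.111  0.06 ] ext [0.051 0.049 0.009]
top prop_eye 0.46 [198. 282.] 217 ztop 0.051 topmid [0.566 0.122 0.049] ext [0.021 0.023 0.009]
top blue_dish 0.8 [204. 332.] 418 ztop 0.019 topmid [ 0.555 -0.011  0.018] ext [0.059 0.058 0.01 ]
top blue_dish 0.73 [198. 282.] 215 ztop 0.051 topmid [0.566 0.122 0.049] ext [0.021 0.023 0.009]
scene green_tray 0.97 [160. 226.] 2216 ztop 0.019 topmid [ 0.528 -0.281  0.017] ext [0.21  0.091 0.009]
scene ye
[... 313 characters left out ...]
 0.94 [151. 298.] 341 ztop 0.085 topmid [ 0.446 -0.125  0.083] ext [0.028 0.024 0.007]
scene red_bottle 0.93 [235. 266.] 479 ztop 0.086 topmid [ 0.683 -0.013  0.083] ext [0.026 0.025 0.007]
scene orange_jar 0.71 [198. 383.] 629 ztop 0.048 topmid [0.441 0.11  0.046] ext [0.05  0.049 0.007]
scene mixing_cup 0.7 [222. 229.] 880 ztop 0.059 topmid [ 0.689 -0.112  0.058] ext [0.052 0.052 0.009]
scene black_bottle 0.97 [181. 262.] 429 ztop 0.085 topmid [ 0.572 -0.132  0.083] ext [0.027 0.027 0.008]
scene prop_eye 0.87 [244. 354.] 462 ztop 0.047 topmid [0.571 0.122 0.045] ext [0.027 0.026 0.008]
scene blue_dish 0.87 [213. 309.] 520 ztop 0.018 topmid [ 0.557 -0.011  0.016] ext [0.061 0.064 0.008]
1.2
```

The top view shows the trays at columns 203 and 434, with the large compartments at the upper end (+x). Between them are blue (152,288), red (153,332), the cup (152,369), eye (198,282), dish (204,331), black (196,378), white (245,378) and the jar (247,285). The scene view shows the same layout, with nothing close enough to crowd a grasp. Next I'll get the tray yaws and heights.

Run:
```python
from h import *
for n in("top","scene"):
    p,d=arm.capture(n)
    for t in("green_tray","yellow_tray"):
        m=arm.silhouettes(n,t)[0]["pixels"]; P=cloud(n,m,d)
        rc=np.argwhere(m); Q=onplane(n,rc,.018 if n=="top" else .012)[:,:2]
        r=cv2.minAreaRect((Q*1000).astype(np.float32)); box=cv2.boxPoints(r)
        e=max([box[1]-box[0],box[2]-box[1]],key=np.linalg.norm); e=e*np.sign(e[0])
        yaw=np.arctan2(e[1],e[0]); c=np.array(r[0])/1000
        ex=np.array([np.cos(yaw),np.sin(yaw)]); ey=np.array([-ex[1],ex[0]])
        L=np.c_[(P[:,:2]-c)@ex,(P[:,:2]-c)@ey]
        print(n,t,"c",c.round(3),"size",np.round(r[1]),"yaw",np.degrees(yaw).round(1),"comp",[(c+ex*k).round(3).tolist() for k in(-.07,-.01,.06)],
          "floorz",[np.median(P[(abs(L[:,0]-k)<.018)&(abs(L[:,1])<.025),2]).round(4) for k in(-.07,-.01,.06)],"divider z",[P[(abs(L[:,0]-k)<.004)&(abs(L[:,1])<.03),2].max().round(3) for k in(-.04,.02)])
```

```text
top green_tray c [ 0.529 -0.281] size [ 92. 208.] yaw -0.3 comp [[0.459, -0.28], [0.519, -0.28], [0.589, -0.281]] floorz [np.float64(0.0048), np.float64(0.0046), np.float64(0.0046)] divider z [np.float64(0.023), np.float64(0.019)]
top yellow_tray c [0.531 0.327] size [209.  95.] yaw 10.1 comp [[0.462, 0.315], [0.521, 0.325], [0.59, 0.338]] floorz [np.float64(0.0048), np.float64(0.0045), np.float64(0.0047)] divider z [np.float64(0.023), np.float64(0.022)]
scene green_tray c [ 0.529 -0.28 ] size [218. 103.] yaw 1.2 comp [[0.459, -0.282], [0.519, -0.281], [0.589, -0.279]] floorz [np.float64(0.0046), np.float64(0.0046), np.float64(0.0044)] divider z [np.float64(0.019), np.float64(0.019)]
scene yellow_tray c [0.534 0.331] size [222.  90.] yaw 9.9 comp [[0.465, 0.319], [0.524, 0.329], [0.593, 0.341]] floorz [np.float64(0.0041), np.float64(0.004), np.float64(0.0038)] divider z [np.float64(0.02), np.float64(0.02)]
```

Emit:
{"fn": "arm_command", "kwargs": {
  "series": [
    {"travel": [0,0,0],"rot": [0,0,3]},
    {"travel": [0,0,0],"rot": [0,0,3]},
    {"travel": [0,0,0],"rot": [0,0,0]},
    {"travel": [0,0,0],"rot": [0,0,0]},
    {"travel": [0,0,0],"rot": [0,0,0]},
    {"travel": [0,0,0],"rot": [0,0,0]},
    {"travel": [0,0,0],"rot": [0,0,0]},
    {"travel": [0,0,0],"rot": [0,0,0]}
  ],
  "hand": 6,
  "squeeze": 30
}}

```text
time_s: 2.3
eef_pos: [0.1381, 0.6096, 0.2313]
tcp_rot: [[-0.947, 0.322, 0.0], [0.322, 0.947, 0.0], [-0.0, 0.0, -1.0]]
contact_force: [0.6, 0.1, 1.3]
finger_gap: 0.0598
finger_force: 0.0
```

Emit:
{"fn": "arm_command", "kwargs": {
  "series": [
    {"travel": [0,0,0],"rot": [0,0,-6.3]},
    {"travel": [0,0,0],"rot": [0,0,-6.3]},
    {"travel": [0,0,0],"rot": [0,0,-6.2]},
    {"travel": [-2,-1.8,0],"rot": [0,0,0]},
    {"travel": [-3,-2.8,0],"rot": [0,0,0]},
    {"travel": [-3,-2.8,0],"rot": [0,0,0]},
    {"travel": [-3,-2.8,0],"rot": [0,0,0]},
    {"travel": [-3,-2.8,0],"rot": [0,0,0]}
  ]
}}

```text
time_s: 3.1
eef_pos: [0.2791, 0.4786, 0.2314]
tcp_rot: [[-1.0, -0.001, 0.0], [-0.001, 1.0, 0.0], [-0.0, 0.0, -1.0]]
contact_force: [0.8, 0.7, 0.0]
finger_gap: 0.0599
finger_force: 0.0
```

Emit:
{"fn": "arm_command", "kwargs": {
  "series": [
    {"travel": [-3,-2.8,0],"rot": [0,0,0]},
    {"travel": [-3,-2.8,0],"rot": [0,0,0]},
    {"travel": [-3,-2.8,0],"rot": [0,0,0]},
    {"travel": [-3,-2.8,0],"rot": [0,0,0]},
    {"travel": [-3,-2.8,0],"rot": [0,0,0]},
    {"travel": [-3,-2.8,0],"rot": [0,0,0]},
    {"travel": [-3,-2.8,0],"rot": [0,0,0]},
    {"travel": [-3,-2.8,0],"rot": [0,0,0]}
  ]
}}

```text
time_s: 3.9
eef_pos: [0.5195, 0.2545, 0.2315]
tcp_rot: [[-1.0, -0.001, 0.0], [-0.001, 1.0, 0.0], [-0.0, 0.0, -1.0]]
contact_force: [1.0, 1.4, -0.1]
finger_gap: 0.06
finger_force: 0.0
```

Emit:
{"fn": "arm_command", "kwargs": {
  "series": [
    {"travel": [-3,-2.7,0],"rot": [0,0,0]},
    {"travel": [-3,-2.7,0],"rot": [0,0,0]},
    {"travel": [-3,-2.7,0],"rot": [0,0,0]},
    {"travel": [-3,-2.7,0],"rot": [0,0,0]},
    {"travel": [-3,-2.7,0],"rot": [0,0,0]},
    {"travel": [-1.7,-1.5,0],"rot": [0,0,0]},
    {"travel": [0,0,0],"rot": [0,0,0]},
    {"travel": [0,0,0],"rot": [0,0,0]}
  ]
}}

```text
time_s: 4.7
eef_pos: [0.6853, 0.1056, 0.2309]
tcp_rot: [[-1.0, 0.0, -0.001], [0.0, 1.0, 0.0], [0.001, 0.0, -1.0]]
contact_force: [-0.1, -0.9, -0.5]
finger_gap: 0.0598
finger_force: 0.0
```

```bash
cat >> h.py <<'E'
def look(t,z0,zr,pic=None):
    """wrist look: centre of thing's top from depth and silhouette"""
    p,d=arm.capture("wrist")
    if pic: cv2.imwrite(f"pics/{pic}.png",p[:,:,::-1])
    for r in arm.silhouettes("wrist",t)[:2]:
        P=cloud("wrist",r["pixels"],d)
        if not len(P): continue
        zt=np.percentile(P[:,2],97); T=P[P[:,2]>zt-.006]
        print(t,round(r["p"],2),np.round(r["pixel"]),len(P),"ztop",zt.round(4),"mid",((T.min(0)+T.max(0))/2).round(4),"mean",T.mean(0).round(4),"ext",np.ptp(T,0).round(3))
E
python3 - <<'E'
from h import *
print(arm.observe()["eef_pos"])
look("blue_bottle",0,0,"w1")
print(np.round(arm.get_calibration("wrist")["hand_eye"],3))
E
```

```text
[0.6852802  0.10561614 0.23090787]
blue_bottle 0.96 [176. 319.] 1165 ztop 0.0863 mid [0.6862 0.1037 0.0843] mean [0.6858 0.1037 0.085 ] ext [0.027 0.026 0.008]
[[-0.001 -0.954 -0.3    0.077]
 [ 1.    -0.001 -0.    -0.001]
 [ 0.    -0.3    0.954 -0.142]
 [ 0.     0.     0.     1.   ]]
```

View pics/w1.png

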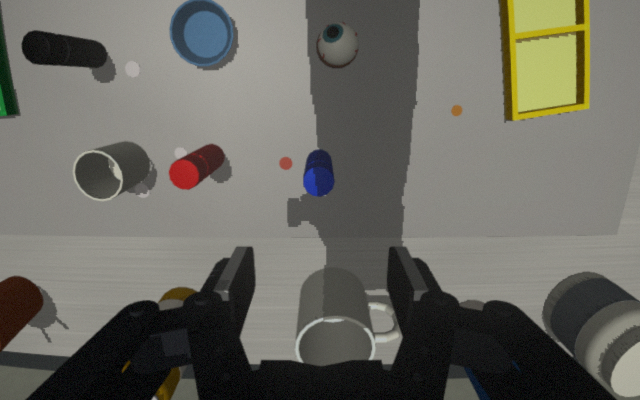

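Wrist view: the blue cap is at (180,319), lying between the fingers' lines, and agrees with the other cameras within 2 mm.

Emit:
{"fn": "arm_command", "kwargs": {
  "series": [
    {"travel": [-0.1,-0.2,3],"rot": [0,0,0]},
    {"travel": [0,0,4],"rot": [0,0,0]},
    {"travel": [0,0,4],"rot": [0,0,0]},
    {"travel": [0,0,4],"rot": [0,0,0]},
    {"travel": [0,0,3],"rot": [0,0,0]},
    {"travel": [0,0,1.5],"rot": [0,0,0]},
    {"travel": [0,0,0.8],"rot": [0,0,0]},
    {"travel": [0,0,0],"rot": [0,0,0]}
  ]
}}

```text
time_s: 5.6
eef_pos: [0.6861, 0.1044, 0.0283]
tcp_rot: [[-1.0, -0.001, -0.0], [-0.001, 1.0, 0.0], [0.0, 0.0, -1.0]]
contact_force: [0.3, -0.3, 0.2]
finger_gap: 0.0599
finger_force: 0.0
```

Emit:
{"fn": "arm_command", "kwargs": {
  "series": [
    {"travel": [0,0,0],"rot": [0,0,0]},
    {"travel": [0,0,0],"rot": [0,0,0]},
    {"travel": [0,0,0],"rot": [0,0,0]},
    {"travel": [0,0,0],"rot": [0,0,0]},
    {"travel": [0,0,0],"rot": [0,0,0]},
    {"travel": [0,0,0],"rot": [0,0,0]},
    {"travel": [0,0,0],"rot": [0,0,0]},
    {"travel": [0,0,0],"rot": [0,0,0]}
  ],
  "hand": 2
}}

```text
time_s: 6.4
eef_pos: [0.6882, 0.104, 0.0306]
tcp_rot: [[-1.0, -0.001, 0.004], [-0.001, 1.0, 0.0], [-0.004, 0.0, -1.0]]
contact_force: [-0.9, -0.2, 6.4]
finger_gap: 0.0273
finger_force: 29.8
```

Emit:
{"fn": "arm_command", "kwargs": {
  "series": [
    {"travel": [0,0,-2],"rot": [0,0,0]},
    {"travel": [0,0,-4],"rot": [0,0,0]},
    {"travel": [0,0,-4],"rot": [0,0,0]},
    {"travel": [0,0,-4],"rot": [0,0,0]},
    {"travel": [0.8,-1.9,0],"rot": [0,0,0]},
    {"travel": [1.6,-3.8,0],"rot": [0,0,0]},
    {"travel": [1.6,-3.8,0],"rot": [0,0,0]},
    {"travel": [1.6,-3.8,0],"rot": [0,0,0]}
  ]
}}

```text
time_s: 7.2
eef_pos: [0.6292, -0.0305, 0.1678]
tcp_rot: [[-1.0, -0.001, -0.001], [-0.001, 1.0, -0.0], [0.001, -0.0, -1.0]]
contact_force: [1.2, -0.9, 0.1]
finger_gap: 0.0271
finger_force: 29.7
```

Emit:
{"fn": "arm_command", "kwargs": {
  "series": [
    {"travel": [1.6,-3.8,0],"rot": [0,0,0]},
    {"travel": [1.6,-3.8,0],"rot": [0,0,0]},
    {"travel": [1.6,-3.8,0],"rot": [0,0,0]},
    {"travel": [1.6,-3.8,0],"rot": [0,0,0]},
    {"travel": [1.6,-3.8,0],"rot": [0,0,0]},
    {"travel": [1.6,-3.8,0],"rot": [0,0,0]},
    {"travel": [1.3,-2,0],"rot": [0,0,0]},
    {"travel": [0,0,0],"rot": [0,0,0]}
  ]
}}

```text
time_s: 8.0
eef_pos: [0.5194, -0.2799, 0.1677]
tcp_rot: [[-1.0, 0.004, -0.001], [0.004, 1.0, -0.0], [0.001, -0.0, -1.0]]
contact_force: [1.2, 0.1, 0.1]
finger_gap: 0.0272
finger_force: 29.7
```

Run:
```python
from h import *
s=arm.observe();print(s["eef_pos"],s["finger_gap"],s["contact_force"])
look("green_tray",0,0,"w2"); look("blue_bottle",0,0)
```

```text
[ 0.51944412 -0.27987908  0.16773486] 0.027198887419084737 [1.15833975 0.08494875 0.12728119]
green_tray 0.8 [141. 317.] 16026 ztop 0.0187 mid [ 0.5048 -0.2811  0.0923] mean [ 0.4945 -0.281   0.018 ] ext [0.158 0.089 0.159]
blue_bottle 0.62 [303. 321.] 10143 ztop 0.2229 mid [ 0.5189 -0.2768  0.2294] mean [ 0.5176 -0.2769  0.2218] ext [0.024 0.027 0.025]
```

View pics/w2.png

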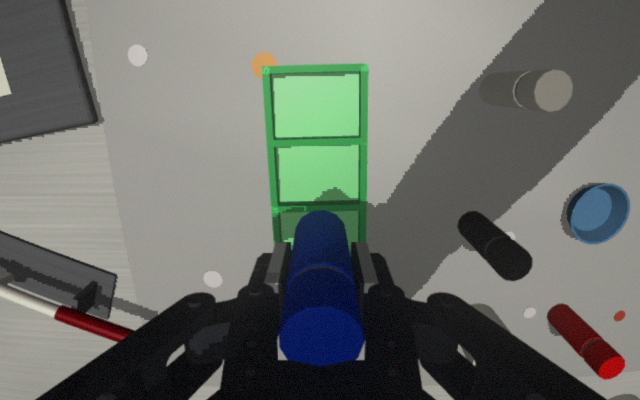

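The wrist view shows blue upright in the fingers above the tray's middle compartment (dividers at rows 140 and 208). I'll lower it now.

Emit:
{"fn": "arm_command", "kwargs": {
  "series": [
    {"travel": [0,0,2],"rot": [0,0,0]},
    {"travel": [0,0,3],"rot": [0,0,0]},
    {"travel": [0,0,3],"rot": [0,0,0]},
    {"travel": [0,0,2.5],"rot": [0,0,0]},
    {"travel": [0,0,1.5],"rot": [0,0,0]},
    {"travel": [0,0,0.7],"rot": [0,0,0]},
    {"travel": [0,0,0.4],"rot": [0,0,0]},
    {"travel": [0,0,0],"rot": [0,0,0]}
  ]
}}

```text
time_s: 9.0
eef_pos: [0.5223, -0.2773, 0.0378]
tcp_rot: [[-1.0, -0.001, 0.001], [-0.001, 1.0, -0.0], [-0.001, -0.001, -1.0]]
contact_force: [0.2, -0.0, -0.9]
finger_gap: 0.027
finger_force: 29.7
```

Emit:
{"fn": "arm_command", "kwargs": {
  "series": [
    {"travel": [0,0,0],"rot": [0,0,0]},
    {"travel": [0,0,0],"rot": [0,0,0]},
    {"travel": [0,0,0],"rot": [0,0,0]},
    {"travel": [0,0,0],"rot": [0,0,0]},
    {"travel": [0,0,0],"rot": [0,0,0]},
    {"travel": [0,0,0],"rot": [0,0,0]},
    {"travel": [0,0,0],"rot": [0,0,0]},
    {"travel": [0,0,0],"rot": [0,0,0]}
  ],
  "hand": 5
}}

```text
time_s: 9.8
eef_pos: [0.5216, -0.2772, 0.0373]
tcp_rot: [[-1.0, -0.001, -0.0], [-0.001, 1.0, 0.0], [0.0, 0.0, -1.0]]
contact_force: [-0.5, -0.9, 0.1]
finger_gap: 0.0502
finger_force: 0.0
```

Emit:
{"fn": "arm_command", "kwargs": {
  "series": [
    {"travel": [0,0,-3],"rot": [0,0,0]},
    {"travel": [0,0,-4.2],"rot": [0,0,0]},
    {"travel": [0,0,-4.5],"rot": [0,0,0]},
    {"travel": [0,0,-4.5],"rot": [0,0,0]},
    {"travel": [1,2,0],"rot": [0,0,0]},
    {"travel": [2,4,0],"rot": [0,0,0]},
    {"travel": [2,4,0],"rot": [0,0,0]},
    {"travel": [1.6,3.2,0],"rot": [0,0,0]}
  ]
}}

```text
time_s: 10.6
eef_pos: [0.4541, -0.1435, 0.1992]
tcp_rot: [[-1.0, -0.001, -0.001], [-0.001, 1.0, 0.001], [0.001, 0.001, -1.0]]
contact_force: [0.8, 0.4, 0.4]
finger_gap: 0.0497
finger_force: 0.0
```

Emit:
{"fn": "arm_command", "kwargs": {
  "series": [
    {"travel": [1,2,0],"rot": [0,0,0]},
    {"travel": [0,0,0],"rot": [0,0,0]},
    {"travel": [0,0,0],"rot": [0,0,0]},
    {"travel": [0,0,0],"rot": [0,0,0]},
    {"travel": [0,0,0],"rot": [0,0,0]},
    {"travel": [0,0,0],"rot": [0,0,0]},
    {"travel": [0,0,0],"rot": [0,0,0]},
    {"travel": [0,0,0],"rot": [0,0,0]}
  ]
}}

```text
time_s: 11.4
eef_pos: [0.4457, -0.1256, 0.1992]
tcp_rot: [[-1.0, -0.0, -0.0], [-0.0, 1.0, 0.0], [0.0, 0.0, -1.0]]
contact_force: [-0.2, -0.0, 0.1]
finger_gap: 0.0501
finger_force: 0.0
```

Run:
```python
from h import *
s=arm.observe();print(s["eef_pos"],s["finger_gap"],s["contact_force"])
look("white_bottle",0,0,"w3")
p,d=arm.capture("scene")
for t in("blue_bottle","white_bottle"):
  for r in arm.silhouettes("scene",t)[:2]:
    P=cloud("scene",r["pixels"],d); T=P[P[:,2]>np.percentile(P[:,2],97)-.006]; print(t,r["p"],((T.min(0)+T.max(0))/2).round(4),T[:,2].max())
```

```text
[ 0.44565919 -0.12557348  0.19920336] 0.05012348737712902 [-0.16945533 -0.04179571  0.06164123]
white_bottle 0.8 [177. 318.] 1440 ztop 0.0859 mid [ 0.4422 -0.1273  0.0834] mean [ 0.4416 -0.1276  0.0847] ext [0.027 0.027 0.007]
blue_bottle 0.83 [ 0.5243 -0.2757  0.0878] 0.09143918510441729
white_bottle 0.79 [ 0.4457 -0.1267  0.0832] 0.08716582723581123
white_bottle 0.65 [0.5714 0.1222 0.0463] 0.05090766242682354
```

Emit:
{"fn": "arm_command", "kwargs": {
  "series": [
    {"travel": [0.2,-0.2,3],"rot": [0,0,0]},
    {"travel": [0,0,4],"rot": [0,0,0]},
    {"travel": [0,0,4],"rot": [0,0,0]},
    {"travel": [0,0,3],"rot": [0,0,0]},
    {"travel": [0,0,2],"rot": [0,0,0]},
    {"travel": [0,0,1.1],"rot": [0,0,0]},
    {"travel": [0,0,0],"rot": [0,0,0]},
    {"travel": [0,0,0],"rot": [0,0,0]}
  ]
}}

```text
time_s: 12.45
eef_pos: [0.4443, -0.1276, 0.029]
tcp_rot: [[-1.0, -0.001, 0.001], [-0.001, 1.0, -0.0], [-0.001, -0.0, -1.0]]
contact_force: [0.3, 0.7, 0.3]
finger_gap: 0.0502
finger_force: 0.0
```

Emit:
{"fn": "arm_command", "kwargs": {
  "series": [
    {"travel": [0,0,0],"rot": [0,0,0]},
    {"travel": [0,0,0],"rot": [0,0,0]},
    {"travel": [0,0,0],"rot": [0,0,0]},
    {"travel": [0,0,0],"rot": [0,0,0]},
    {"travel": [0,0,0],"rot": [0,0,0]},
    {"travel": [0,0,0],"rot": [0,0,0]},
    {"travel": [0,0,0],"rot": [0,0,0]},
    {"travel": [0,0,0],"rot": [0,0,0]}
  ],
  "hand": 2
}}

```text
time_s: 13.25
eef_pos: [0.4449, -0.1279, 0.0297]
tcp_rot: [[-1.0, -0.001, 0.003], [-0.001, 1.0, -0.001], [-0.003, -0.001, -1.0]]
contact_force: [-0.2, -0.4, 6.1]
finger_gap: 0.0273
finger_force: 29.7
```

Emit:
{"fn": "arm_command", "kwargs": {
  "series": [
    {"travel": [0,0,-2],"rot": [0,0,0]},
    {"travel": [0,0,-4],"rot": [0,0,0]},
    {"travel": [0,0,-4],"rot": [0,0,0]},
    {"travel": [0,0,-4],"rot": [0,0,0]},
    {"travel": [-0.2,-2,0],"rot": [0,0,0]},
    {"travel": [-0.4,-3.5,0],"rot": [0,0,0]},
    {"travel": [-0.4,-3.5,0],"rot": [0,0,0]},
    {"travel": [-0.4,-3.5,0],"rot": [0,0,0]}
  ]
}}

```text
time_s: 14.05
eef_pos: [0.4575, -0.2533, 0.1686]
tcp_rot: [[-1.0, -0.001, 0.0], [-0.001, 1.0, -0.0], [-0.0, -0.0, -1.0]]
contact_force: [-0.2, 0.0, -0.4]
finger_gap: 0.0273
finger_force: 29.8
```

Emit:
{"fn": "arm_command", "kwargs": {
  "series": [
    {"travel": [0,-2,0],"rot": [0,0,0]},
    {"travel": [0,-0.8,0],"rot": [0,0,0]},
    {"travel": [0,0,0],"rot": [0,0,0]},
    {"travel": [0,0,0],"rot": [0,0,0]},
    {"travel": [0,0,0],"rot": [0,0,0]},
    {"travel": [0,0,0],"rot": [0,0,0]},
    {"travel": [0,0,0],"rot": [0,0,0]},
    {"travel": [0,0,0],"rot": [0,0,0]}
  ]
}}

```text
time_s: 14.85
eef_pos: [0.4577, -0.2798, 0.1684]
tcp_rot: [[-1.0, -0.001, 0.0], [-0.001, 1.0, -0.0], [-0.0, -0.0, -1.0]]
contact_force: [0.2, 0.7, -0.6]
finger_gap: 0.0268
finger_force: 29.8
```

Emit:
{"fn": "arm_command", "kwargs": {
  "series": [
    {"travel": [0,-0.1,2],"rot": [0,0,0]},
    {"travel": [0,0,3],"rot": [0,0,0]},
    {"travel": [0,0,3],"rot": [0,0,0]},
    {"travel": [0,0,2.5],"rot": [0,0,0]},
    {"travel": [0,0,1.5],"rot": [0,0,0]},
    {"travel": [0,0,0.8],"rot": [0,0,0]},
    {"travel": [0,0,0.4],"rot": [0,0,0]},
    {"travel": [0,0,0],"rot": [0,0,0]}
  ]
}}

```text
time_s: 15.65
eef_pos: [0.4578, -0.2814, 0.0364]
tcp_rot: [[-1.0, -0.001, 0.0], [-0.001, 1.0, -0.0], [-0.0, -0.0, -1.0]]
contact_force: [-1.0, -0.5, -0.9]
finger_gap: 0.0271
finger_force: 29.8
```

Emit:
{"fn": "arm_command", "kwargs": {
  "series": [
    {"travel": [0,0,0],"rot": [0,0,0]},
    {"travel": [0,0,0],"rot": [0,0,0]},
    {"travel": [0,0,0],"rot": [0,0,0]},
    {"travel": [0,0,0],"rot": [0,0,0]},
    {"travel": [0,0,0],"rot": [0,0,0]},
    {"travel": [0,0,0],"rot": [0,0,0]},
    {"travel": [0,0,0],"rot": [0,0,0]},
    {"travel": [0,0,0],"rot": [0,0,0]}
  ],
  "hand": 5
}}

```text
time_s: 16.45
eef_pos: [0.4576, -0.2812, 0.0363]
tcp_rot: [[-1.0, -0.001, -0.0], [-0.001, 1.0, 0.0], [0.0, 0.0, -1.0]]
contact_force: [0.1, -0.2, 0.2]
finger_gap: 0.0499
finger_force: 0.0
```

Emit:
{"fn": "arm_command", "kwargs": {
  "series": [
    {"travel": [0,0,-2],"rot": [0,0,0]},
    {"travel": [0,0,-3],"rot": [0,0,0]},
    {"travel": [0,0,-4],"rot": [0,0,0]},
    {"travel": [0,0,-4],"rot": [0,0,0]},
    {"travel": [0,0,-3],"rot": [0,0,0]},
    {"travel": [0,0,0],"rot": [0,0,0]},
    {"travel": [0.3,3,0],"rot": [0,0,0]},
    {"travel": [0.3,4,0],"rot": [0,0,0]}
  ]
}}

```text
time_s: 17.25
eef_pos: [0.4517, -0.2117, 0.1959]
tcp_rot: [[-1.0, 0.002, 0.0], [0.002, 1.0, -0.0], [-0.0, -0.0, -1.0]]
contact_force: [0.4, 0.7, 0.0]
finger_gap: 0.0502
finger_force: 0.0
```

Emit:
{"fn": "arm_command", "kwargs": {
  "series": [
    {"travel": [0.2,4,0],"rot": [0,0,0]},
    {"travel": [0.2,4.5,0],"rot": [0,0,0]},
    {"travel": [0.2,4.5,0],"rot": [0,0,0]},
    {"travel": [0.2,4.5,0],"rot": [0,0,0]},
    {"travel": [0.2,4.5,0],"rot": [0,0,0]},
    {"travel": [0.1,4.5,0],"rot": [0,0,0]},
    {"travel": [0,4,0],"rot": [0,0,0]},
    {"travel": [0,1.7,0],"rot": [0,0,0]}
  ],
  "hand": 7.5
}}

```text
time_s: 18.05
eef_pos: [0.4392, 0.1135, 0.1953]
tcp_rot: [[-1.0, -0.004, -0.002], [-0.004, 1.0, 0.001], [0.002, 0.001, -1.0]]
contact_force: [-0.0, -0.3, 0.3]
finger_gap: 0.075
finger_force: 0.0
```

Run:
```python
from h import *
for i in range(3):
  s=arm.observe();print(s["eef_pos"],s["finger_gap"])
  look("orange_jar",0,0)
p,d=arm.capture("scene");cv2.imwrite("pics/s1.png",p[:,:,::-1])
for t in("blue_bottle","white_bottle"):
  for r in arm.silhouettes("scene",t)[:2]:
    P=cloud("scene",r["pixels"],d); T=P[P[:,2]>np.percentile(P[:,2],97)-.006]; print(t,r["p"],((T.min(0)+T.max(0))/2).round(4),T[:,2].max())
```

```text
[0.43920484 0.113499   0.19532555] 0.07497558005561582
orange_jar 0.78 [173. 316.] 2739 ztop 0.049 mid [0.4386 0.1083 0.0468] mean [0.4378 0.1083 0.0477] ext [0.049 0.048 0.008]
[0.4394691  0.11263915 0.19532037] 0.0751570940584478
orange_jar 0.88 [175. 317.] 2713 ztop 0.0492 mid [0.4384 0.1076 0.047 ] mean [0.4378 0.1075 0.0479] ext [0.049 0.047 0.007]
[0.43977724 0.11066299 0.19551269] 0.07510324521554565
orange_jar 0.79 [174. 321.] 2814 ztop 0.0493 mid [0.4388 0.1087 0.0469] mean [0.438  0.1086 0.048 ] ext [0.049 0.049 0.007]
blue_bottle 0.69 [ 0.5239 -0.277   0.0883] 0.09203886138006967
white_bottle 0.91 [ 0.4583 -0.2801  0.088 ] 0.09162377359363294
white_bottle 0.69 [0.5319 0.3309 0.016 ] 0.019802071333199445
```

View pics/s1.png

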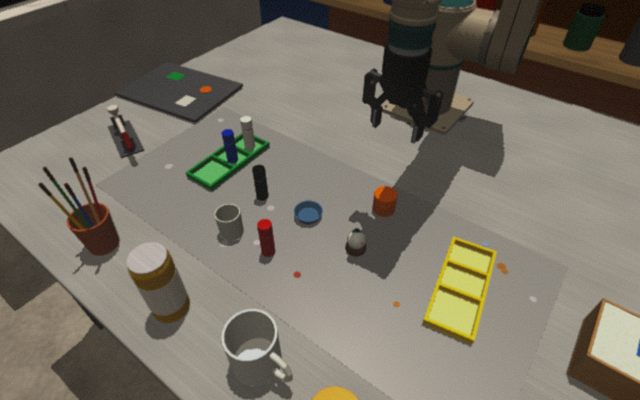

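The scene view shows blue (145,230) and white (135,248) standing in the green tray's small compartments. Next is the jar.

Emit:
{"fn": "arm_command", "kwargs": {
  "series": [
    {"travel": [0.1,-0.1,3],"rot": [0,0,0]},
    {"travel": [0,0,4],"rot": [0,0,0]},
    {"travel": [0,0,4],"rot": [0,0,0]},
    {"travel": [0,0,3],"rot": [0,0,0]},
    {"travel": [0,0,2],"rot": [0,0,0]},
    {"travel": [0,0,1.2],"rot": [0,0,0]},
    {"travel": [0,0,0.7],"rot": [0,0,0]},
    {"travel": [0,0,0],"rot": [0,0,0]}
  ]
}}

```text
time_s: 19.3
eef_pos: [0.4393, 0.1094, 0.017]
tcp_rot: [[-1.0, -0.0, -0.001], [-0.0, 1.0, -0.0], [0.001, -0.0, -1.0]]
contact_force: [-0.0, 0.6, 0.3]
finger_gap: 0.075
finger_force: 0.0
```

Emit:
{"fn": "arm_command", "kwargs": {
  "series": [
    {"travel": [0,0,0],"rot": [0,0,0]},
    {"travel": [0,0,0],"rot": [0,0,0]},
    {"travel": [0,0,0],"rot": [0,0,0]},
    {"travel": [0,0,0],"rot": [0,0,0]},
    {"travel": [0,0,0],"rot": [0,0,0]},
    {"travel": [0,0,0],"rot": [0,0,0]},
    {"travel": [0,0,0],"rot": [0,0,0]},
    {"travel": [0,0,0],"rot": [0,0,0]}
  ],
  "hand": 4
}}

```text
time_s: 20.1
eef_pos: [0.4408, 0.1099, 0.0187]
tcp_rot: [[-1.0, -0.001, 0.003], [-0.001, 1.0, 0.0], [-0.003, 0.0, -1.0]]
contact_force: [-1.1, -0.4, 6.0]
finger_gap: 0.0489
finger_force: 31.7
```

Emit:
{"fn": "arm_command", "kwargs": {
  "series": [
    {"travel": [0,0,-2],"rot": [0,0,0]},
    {"travel": [0,0,-4],"rot": [0,0,0]},
    {"travel": [0,0,-4],"rot": [0,0,0]},
    {"travel": [0,0,-4],"rot": [0,0,0]},
    {"travel": [-0.7,-1.9,0],"rot": [0,0,0]},
    {"travel": [-1.5,-3.8,0],"rot": [0,0,0]},
    {"travel": [-1.5,-3.8,0],"rot": [0,0,0]},
    {"travel": [-1.5,-3.8,0],"rot": [0,0,0]}
  ]
}}

```text
time_s: 20.9
eef_pos: [0.4917, -0.0244, 0.1577]
tcp_rot: [[-1.0, -0.001, 0.001], [-0.001, 1.0, -0.0], [-0.001, -0.0, -1.0]]
contact_force: [0.5, -0.5, -0.6]
finger_gap: 0.049
finger_force: 31.7
```

Emit:
{"fn": "arm_command", "kwargs": {
  "series": [
    {"travel": [-1.5,-3.8,0],"rot": [0,0,0]},
    {"travel": [-1.5,-3.8,0],"rot": [0,0,0]},
    {"travel": [-1.5,-3.8,0],"rot": [0,0,0]},
    {"travel": [-1.5,-3.8,0],"rot": [0,0,0]},
    {"travel": [-1.5,-3.8,0],"rot": [0,0,0]},
    {"travel": [-1.5,-3.8,0],"rot": [0,0,0]},
    {"travel": [-0.9,-2.8,0],"rot": [0,0,0]},
    {"travel": [0,0,0],"rot": [0,0,0]}
  ]
}}

```text
time_s: 21.7
eef_pos: [0.5919, -0.2833, 0.1571]
tcp_rot: [[-1.0, 0.003, 0.002], [0.003, 1.0, -0.002], [-0.002, -0.002, -1.0]]
contact_force: [0.4, 0.6, -0.8]
finger_gap: 0.0488
finger_force: 31.7
```

Emit:
{"fn": "arm_command", "kwargs": {
  "series": [
    {"travel": [0,0,0],"rot": [0,0,0]},
    {"travel": [0,0,0],"rot": [0,0,0]},
    {"travel": [0,0,0],"rot": [0,0,0]},
    {"travel": [0,0,0],"rot": [0,0,0]},
    {"travel": [0,0,0],"rot": [0,0,0]},
    {"travel": [0,0,0],"rot": [0,0,0]},
    {"travel": [0,0,0],"rot": [0,0,0]},
    {"travel": [0,0,0],"rot": [0,0,0]}
  ]
}}

```text
time_s: 22.5
eef_pos: [0.5907, -0.2791, 0.1574]
tcp_rot: [[-1.0, -0.001, 0.0], [-0.001, 1.0, 0.0], [-0.0, 0.0, -1.0]]
contact_force: [0.2, 0.2, -0.8]
finger_gap: 0.0486
finger_force: 31.7
```

Emit:
{"fn": "arm_command", "kwargs": {
  "series": [
    {"travel": [0,-0.1,2],"rot": [0,0,0]},
    {"travel": [0,0,3],"rot": [0,0,0]},
    {"travel": [0,0,3],"rot": [0,0,0]},
    {"travel": [0,0,2.5],"rot": [0,0,0]},
    {"travel": [0,0,1.5],"rot": [0,0,0]},
    {"travel": [0,0,0.8],"rot": [0,0,0]},
    {"travel": [0,0,0.4],"rot": [0,0,0]},
    {"travel": [0,0,0],"rot": [0,0,0]}
  ]
}}

```text
time_s: 23.3
eef_pos: [0.5911, -0.2805, 0.0258]
tcp_rot: [[-1.0, -0.001, 0.001], [-0.001, 1.0, -0.0], [-0.001, -0.0, -1.0]]
contact_force: [0.1, -0.1, -0.4]
finger_gap: 0.0488
finger_force: 31.7
```

Emit:
{"fn": "arm_command", "kwargs": {
  "series": [
    {"travel": [0,0,0],"rot": [0,0,0]},
    {"travel": [0,0,0],"rot": [0,0,0]},
    {"travel": [0,0,0],"rot": [0,0,0]},
    {"travel": [0,0,0],"rot": [0,0,0]},
    {"travel": [0,0,0],"rot": [0,0,0]},
    {"travel": [0,0,0],"rot": [0,0,0]},
    {"travel": [0,0,0],"rot": [0,0,0]},
    {"travel": [0,0,0],"rot": [0,0,0]}
  ],
  "hand": 6.5
}}

```text
time_s: 24.1
eef_pos: [0.5906, -0.2802, 0.0252]
tcp_rot: [[-1.0, -0.001, -0.0], [-0.001, 1.0, 0.0], [0.0, 0.0, -1.0]]
contact_force: [-0.2, 0.4, 0.3]
finger_gap: 0.0651
finger_force: 0.0
```

Emit:
{"fn": "arm_command", "kwargs": {
  "series": [
    {"travel": [0,0,-2],"rot": [0,0,0]},
    {"travel": [0,0,-3],"rot": [0,0,0]},
    {"travel": [0,0,-4],"rot": [0,0,0]},
    {"travel": [0,0,-4.5],"rot": [0,0,0]},
    {"travel": [0,0,-4.5],"rot": [0,0,0]},
    {"travel": [-0.8,2.3,0],"rot": [0,0,0]},
    {"travel": [-1.3,4,0],"rot": [0,0,0]},
    {"travel": [-1.3,4,0],"rot": [0,0,0]}
  ]
}}

```text
time_s: 24.9
eef_pos: [0.6251, -0.1768, 0.2062]
tcp_rot: [[-1.0, 0.001, 0.002], [0.001, 1.0, -0.0], [-0.002, -0.0, -1.0]]
contact_force: [1.0, -0.6, -1.3]
finger_gap: 0.0649
finger_force: 0.0
```

Emit:
{"fn": "arm_command", "kwargs": {
  "series": [
    {"travel": [-1.4,4,0],"rot": [0,0,0]},
    {"travel": [-1.4,4,0],"rot": [0,0,0]},
    {"travel": [-1.4,4,0],"rot": [0,0,0]},
    {"travel": [-1.4,3,0],"rot": [0,0,0]},
    {"travel": [-0.1,1.3,0],"rot": [0,0,0]},
    {"travel": [0,0,0],"rot": [0,0,0]},
    {"travel": [0,0,0],"rot": [0,0,0]},
    {"travel": [0,0,0],"rot": [0,0,0]}
  ],
  "hand": 5
}}

```text
time_s: 25.7
eef_pos: [0.681, -0.0156, 0.2053]
tcp_rot: [[-1.0, 0.001, -0.0], [0.001, 1.0, -0.0], [0.0, -0.0, -1.0]]
contact_force: [-0.2, 0.2, 0.0]
finger_gap: 0.0498
finger_force: 0.0
```

Run:
```python
from h import *
for i in range(2):
  s=arm.observe();print(s["eef_pos"],s["finger_gap"])
  look("red_bottle",0,0)
look("mixing_cup",0,0)
p,d=arm.capture("scene")
for t in("orange_jar",):
  for r in arm.silhouettes("scene",t)[:2]:
    P=cloud("scene",r["pixels"],d); T=P[P[:,2]>np.percentile(P[:,2],97)-.006]; print(t,r["p"],((T.min(0)+T.max(0))/2).round(4),T[:,2].max())
```

```text
[ 0.68100159 -0.01564425  0.20529147] 0.049827868766231374
red_bottle 0.68 [178. 321.] 1436 ztop 0.086 mid [ 0.6803 -0.0152  0.0835] mean [ 0.68   -0.0154  0.0848] ext [0.027 0.027 0.007]
[ 0.6811244  -0.01568128  0.20537639] 0.049483964630014116
red_bottle 0.63 [177. 322.] 1421 ztop 0.0858 mid [ 0.6804 -0.0149  0.0832] mean [ 0.6799 -0.015   0.0846] ext [0.027 0.027 0.007]
mixing_cup 0.62 [183. 217.] 3426 ztop 0.0602 mid [ 0.688  -0.1118  0.058 ] mean [ 0.6879 -0.1124  0.0587] ext [0.052 0.052 0.008]
orange_jar 0.92 [ 0.5919 -0.2803  0.0515] 0.05505409391164495
```

Emit:
{"fn": "arm_command", "kwargs": {
  "series": [
    {"travel": [0,0.1,3],"rot": [0,0,0]},
    {"travel": [0,0,4],"rot": [0,0,0]},
    {"travel": [0,0,4],"rot": [0,0,0]},
    {"travel": [0,0,3],"rot": [0,0,0]},
    {"travel": [0,0,2],"rot": [0,0,0]},
    {"travel": [0,0,1],"rot": [0,0,0]},
    {"travel": [0,0,0.7],"rot": [0,0,0]},
    {"travel": [0,0,0],"rot": [0,0,0]}
  ]
}}

```text
time_s: 26.9
eef_pos: [0.6815, -0.0132, 0.0281]
tcp_rot: [[-1.0, -0.001, -0.0], [-0.001, 1.0, 0.0], [0.0, 0.0, -1.0]]
contact_force: [-0.6, -0.1, -0.3]
finger_gap: 0.0502
finger_force: 0.0
```

Emit:
{"fn": "arm_command", "kwargs": {
  "series": [
    {"travel": [0,0,0],"rot": [0,0,0]},
    {"travel": [0,0,0],"rot": [0,0,0]},
    {"travel": [0,0,0],"rot": [0,0,0]},
    {"travel": [0,0,0],"rot": [0,0,0]},
    {"travel": [0,0,0],"rot": [0,0,0]},
    {"travel": [0,0,0],"rot": [0,0,0]},
    {"travel": [0,0,0],"rot": [0,0,0]},
    {"travel": [0,0,0],"rot": [0,0,0]}
  ],
  "hand": 2
}}

```text
time_s: 27.7
eef_pos: [0.6828, -0.0133, 0.0299]
tcp_rot: [[-1.0, -0.001, 0.003], [-0.001, 1.0, -0.0], [-0.003, -0.0, -1.0]]
contact_force: [-0.5, 0.3, 6.3]
finger_gap: 0.0269
finger_force: 31.6
```

Emit:
{"fn": "arm_command", "kwargs": {
  "series": [
    {"travel": [0,0,-2],"rot": [0,0,0]},
    {"travel": [0,0,-4],"rot": [0,0,0]},
    {"travel": [0,0,-4],"rot": [0,0,0]},
    {"travel": [0,0,-4],"rot": [0,0,0]},
    {"travel": [1.1,1.7,0],"rot": [0,0,0]},
    {"travel": [2.4,3.6,0],"rot": [0,0,0]},
    {"travel": [2.4,3.6,0],"rot": [0,0,0]},
    {"travel": [2.4,3.6,0],"rot": [0,0,0]}
  ]
}}

```text
time_s: 28.5
eef_pos: [0.5963, 0.113, 0.1672]
tcp_rot: [[-1.0, 0.0, -0.002], [0.0, 1.0, 0.0], [0.002, 0.0, -1.0]]
contact_force: [0.0, -0.0, -0.9]
finger_gap: 0.0266
finger_force: 31.1
```

Emit:
{"fn": "arm_command", "kwargs": {
  "series": [
    {"travel": [2.4,3.6,0],"rot": [0,0,0]},
    {"travel": [2.4,3.6,0],"rot": [0,0,0]},
    {"travel": [2.4,3.6,0],"rot": [0,0,0]},
    {"travel": [2.4,3.6,0],"rot": [0,0,0]},
    {"travel": [2.4,3.6,0],"rot": [0,0,0]},
    {"travel": [1.4,2.5,0],"rot": [0,0,0]},
    {"travel": [0,0,0],"rot": [0,0,0]},
    {"travel": [0,0,0],"rot": [0,0,0]}
  ]
}}

```text
time_s: 29.3
eef_pos: [0.4631, 0.3168, 0.1674]
tcp_rot: [[-1.0, -0.002, -0.001], [-0.002, 1.0, -0.001], [0.001, -0.001, -1.0]]
contact_force: [0.1, -0.5, -1.0]
finger_gap: 0.0271
finger_force: 31.1
```

Run:
```python
from h import *
s=arm.observe();print(s["eef_pos"],s["finger_gap"])
p,d=arm.capture("wrist");cv2.imwrite("pics/w4.png",p[:,:,::-1])
# project compartment centres into the wrist picture
c=arm.get_calibration("wrist");T=np.eye(4);T[:3,:3]=s["tcp_rot"];T[:3,3]=s["eef_pos"];W=np.linalg.inv(T@c["hand_eye"])
K=np.array([[c["fx"],0,c["cx"]],[0,c["fy"],c["cy"]],[0,0,1]])
print(cv2.projectPoints(np.array([[.4635,.317,.005],[.523,.327,.005]]),cv2.Rodrigues(W[:3,:3])[0],W[:3,3],K,np.array(c["dist_coeffs"]))[0].round())
```

```text
[0.46308457 0.31682492 0.16743382] 0.027073454569056656
[[[322. 175.]]

 [[332. 235.]]]
```

View pics/w4.png

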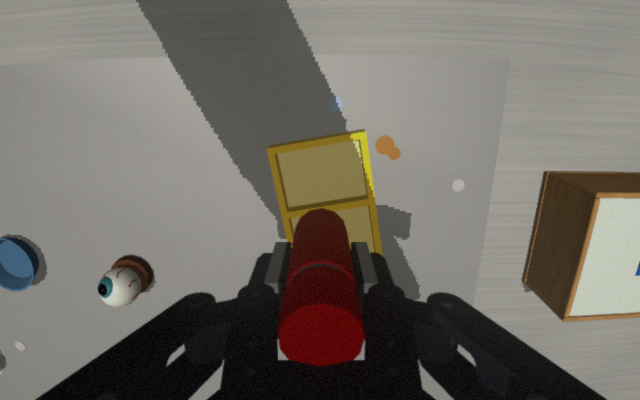

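The wrist view shows red held upright. The yellow tray's first compartment spans about (143–205, 278–367), and my computed centre (175,322) falls in the middle of it. I'll lower it now.

Emit:
{"fn": "arm_command", "kwargs": {
  "series": [
    {"travel": [0,0,2],"rot": [0,0,0]},
    {"travel": [0,0,3],"rot": [0,0,0]},
    {"travel": [0,0,3],"rot": [0,0,0]},
    {"travel": [0,0,2.5],"rot": [0,0,0]},
    {"travel": [0,0,1.5],"rot": [0,0,0]},
    {"travel": [0,0,0.7],"rot": [0,0,0]},
    {"travel": [0,0,0.4],"rot": [0,0,0]},
    {"travel": [0,0,0],"rot": [0,0,0]}
  ]
}}

```text
time_s: 30.15
eef_pos: [0.4648, 0.3163, 0.0373]
tcp_rot: [[-1.0, 0.0, 0.0], [0.0, 1.0, -0.0], [-0.0, -0.0, -1.0]]
contact_force: [-0.1, 1.0, -0.3]
finger_gap: 0.0275
finger_force: 31.1
```

Emit:
{"fn": "arm_command", "kwargs": {
  "series": [
    {"travel": [0,0,0],"rot": [0,0,0]},
    {"travel": [0,0,0],"rot": [0,0,0]},
    {"travel": [0,0,0],"rot": [0,0,0]},
    {"travel": [0,0,0],"rot": [0,0,0]},
    {"travel": [0,0,0],"rot": [0,0,0]},
    {"travel": [0,0,0],"rot": [0,0,0]},
    {"travel": [0,0,0],"rot": [0,0,0]},
    {"travel": [0,0,0],"rot": [0,0,0]}
  ],
  "hand": 5
}}

```text
time_s: 30.95
eef_pos: [0.4642, 0.3168, 0.0373]
tcp_rot: [[-1.0, -0.001, -0.0], [-0.001, 1.0, -0.0], [0.0, -0.0, -1.0]]
contact_force: [-0.1, -1.3, -0.0]
finger_gap: 0.0501
finger_force: 0.0
```

Emit:
{"fn": "arm_command", "kwargs": {
  "series": [
    {"travel": [0,0,-2],"rot": [0,0,0]},
    {"travel": [0,0,-3],"rot": [0,0,0]},
    {"travel": [0,0,-4],"rot": [0,0,0]},
    {"travel": [0,0,-4.5],"rot": [0,0,0]},
    {"travel": [0,0,-3.5],"rot": [0,0,0]},
    {"travel": [-1,-2,0],"rot": [0,0,0]},
    {"travel": [-2,-3.7,0],"rot": [0,0,0]},
    {"travel": [-2,-3.7,0],"rot": [0,0,0]}
  ]
}}

```text
time_s: 31.75
eef_pos: [0.5148, 0.2223, 0.208]
tcp_rot: [[-1.0, -0.003, 0.001], [-0.003, 1.0, 0.0], [-0.001, 0.0, -1.0]]
contact_force: [0.3, 0.0, -0.2]
finger_gap: 0.0502
finger_force: 0.0
```

Emit:
{"fn": "arm_command", "kwargs": {
  "series": [
    {"travel": [-2,-3.8,0],"rot": [0,0,0]},
    {"travel": [-2,-3.8,0],"rot": [0,0,0]},
    {"travel": [-2,-3.8,0],"rot": [0,0,0]},
    {"travel": [-2,-3.8,0],"rot": [0,0,0]},
    {"travel": [-2,-3.8,0],"rot": [0,0,0]},
    {"travel": [-2,-3.8,0],"rot": [0,0,0]},
    {"travel": [-2,-3.8,0],"rot": [0,0,0]},
    {"travel": [-2,-3.8,0],"rot": [0,0,0]}
  ],
  "hand": 7.5,
  "squeeze": 20
}}

```text
time_s: 32.55
eef_pos: [0.675, -0.0828, 0.2071]
tcp_rot: [[-1.0, -0.0, -0.0], [-0.0, 1.0, 0.0], [0.0, 0.0, -1.0]]
contact_force: [0.9, 0.5, 1.3]
finger_gap: 0.075
finger_force: 0.0
```

Emit:
{"fn": "arm_command", "kwargs": {
  "series": [
    {"travel": [-1.4,-3,0],"rot": [0,0,0]},
    {"travel": [0,0,0],"rot": [0,0,0]},
    {"travel": [0,0,0],"rot": [0,0,0]},
    {"travel": [0,0,0],"rot": [0,0,0]},
    {"travel": [0,0,0],"rot": [0,0,0]},
    {"travel": [0,0,0],"rot": [0,0,0]},
    {"travel": [0,0,0],"rot": [0,0,0]},
    {"travel": [0,0,0],"rot": [0,0,0]}
  ]
}}

```text
time_s: 33.35
eef_pos: [0.6885, -0.1106, 0.2075]
tcp_rot: [[-1.0, -0.001, 0.0], [-0.001, 1.0, -0.0], [-0.0, -0.0, -1.0]]
contact_force: [-1.4, -0.4, 0.6]
finger_gap: 0.075
finger_force: 0.0
```

Run:
```python
from h import *
for i in range(2):
  s=arm.observe();print(s["eef_pos"],s["finger_gap"])
  look("mixing_cup",0,0)
p,d=arm.capture("scene")
for r in arm.silhouettes("scene","red_bottle")[:1]:
    P=cloud("scene",r["pixels"],d); T=P[P[:,2]>np.percentile(P[:,2],97)-.006]; print(r["p"],((T.min(0)+T.max(0))/2).round(4),T[:,2].max())
```

```text
[ 0.68845257 -0.11055089  0.20749084] 0.07502087679559158
mixing_cup 0.69 [174. 316.] 2983 ztop 0.0602 mid [ 0.6878 -0.1129  0.0579] mean [ 0.6879 -0.1131  0.0589] ext [0.052 0.051 0.007]
[ 0.688506   -0.11086127  0.20744889] 0.07515071979798285
mixing_cup 0.62 [176. 318.] 3090 ztop 0.0602 mid [ 0.6878 -0.1132  0.058 ] mean [ 0.6887 -0.1131  0.0589] ext [0.052 0.051 0.008]
0.95 [0.465  0.317  0.0881] 0.09175986242601897
```

Emit:
{"fn": "arm_command", "kwargs": {
  "series": [
    {"travel": [0,-0.2,3],"rot": [0,0,0]},
    {"travel": [0,0,4],"rot": [0,0,0]},
    {"travel": [0,0,4],"rot": [0,0,0]},
    {"travel": [0,0,3.5],"rot": [0,0,0]},
    {"travel": [0,0,2],"rot": [0,0,0]},
    {"travel": [0,0,1.2],"rot": [0,0,0]},
    {"travel": [0,0,0.8],"rot": [0,0,0]},
    {"travel": [0,0,0],"rot": [0,0,0]}
  ]
}}

```text
time_s: 34.45
eef_pos: [0.6884, -0.1131, 0.0219]
tcp_rot: [[-1.0, -0.001, -0.001], [-0.001, 1.0, 0.0], [0.001, 0.0, -1.0]]
contact_force: [-0.1, 0.3, 0.4]
finger_gap: 0.0748
finger_force: 0.0
```

Emit:
{"fn": "arm_command", "kwargs": {
  "series": [
    {"travel": [0,0,0],"rot": [0,0,0]},
    {"travel": [0,0,0],"rot": [0,0,0]},
    {"travel": [0,0,0],"rot": [0,0,0]},
    {"travel": [0,0,0],"rot": [0,0,0]},
    {"travel": [0,0,0],"rot": [0,0,0]},
    {"travel": [0,0,0],"rot": [0,0,0]},
    {"travel": [0,0,0],"rot": [0,0,0]},
    {"travel": [0,0,0],"rot": [0,0,0]}
  ],
  "hand": 4
}}

```text
time_s: 35.25
eef_pos: [0.69, -0.1134, 0.0241]
tcp_rot: [[-1.0, -0.001, 0.003], [-0.001, 1.0, -0.001], [-0.003, -0.001, -1.0]]
contact_force: [-1.2, 0.5, 5.1]
finger_gap: 0.052
finger_force: 21.1
```

Emit:
{"fn": "arm_command", "kwargs": {
  "series": [
    {"travel": [0,0,-2],"rot": [0,0,0]},
    {"travel": [0,0,-4],"rot": [0,0,0]},
    {"travel": [0,0,-4],"rot": [0,0,0]},
    {"travel": [0,0,-4],"rot": [0,0,0]},
    {"travel": [0.4,2,0],"rot": [0,0,0]},
    {"travel": [0.8,4,0],"rot": [0,0,0]},
    {"travel": [0.8,4,0],"rot": [0,0,0]},
    {"travel": [0.9,4,0],"rot": [0,0,0]}
  ]
}}

```text
time_s: 36.05
eef_pos: [0.6584, 0.0282, 0.1615]
tcp_rot: [[-1.0, 0.0, -0.001], [0.0, 1.0, 0.0], [0.001, 0.0, -1.0]]
contact_force: [1.1, 1.1, -0.2]
finger_gap: 0.0521
finger_force: 21.2
```

Emit:
{"fn": "arm_command", "kwargs": {
  "series": [
    {"travel": [0.9,4,0],"rot": [0,0,0]},
    {"travel": [0.9,4,0],"rot": [0,0,0]},
    {"travel": [0.9,4,0],"rot": [0,0,0]},
    {"travel": [0.9,4,0],"rot": [0,0,0]},
    {"travel": [0.9,4,0],"rot": [0,0,0]},
    {"travel": [0.9,4,0],"rot": [0,0,0]},
    {"travel": [0.9,4,0],"rot": [0,0,0]},
    {"travel": [0.5,3.2,0],"rot": [0,0,0]}
  ]
}}

```text
time_s: 36.85
eef_pos: [0.5893, 0.341, 0.1613]
tcp_rot: [[-1.0, -0.002, -0.002], [-0.002, 1.0, -0.0], [0.002, -0.0, -1.0]]
contact_force: [0.4, -0.1, -0.7]
finger_gap: 0.0521
finger_force: 21.2
```

Emit:
{"fn": "arm_command", "kwargs": {
  "series": [
    {"travel": [0,0,0],"rot": [0,0,0]},
    {"travel": [0,0,0],"rot": [0,0,0]},
    {"travel": [0,0,0],"rot": [0,0,0]},
    {"travel": [0,0,0],"rot": [0,0,0]},
    {"travel": [0,0,0],"rot": [0,0,0]},
    {"travel": [0,0,0],"rot": [0,0,0]},
    {"travel": [0,0,0],"rot": [0,0,0]},
    {"travel": [0,0,0],"rot": [0,0,0]}
  ]
}}

```text
time_s: 37.65
eef_pos: [0.5914, 0.3386, 0.1624]
tcp_rot: [[-1.0, -0.0, 0.0], [-0.0, 1.0, 0.0], [-0.0, 0.0, -1.0]]
contact_force: [-0.2, -0.5, -0.1]
finger_gap: 0.052
finger_force: 21.3
```

Run:
```python
from h import *
s=arm.observe();print(s["eef_pos"],s["finger_gap"])
p,d=arm.capture("scene");cv2.imwrite("pics/s2.png",p[100:,200:][:,:,::-1])
```

```text
[0.59142704 0.33855101 0.16238068] 0.0520063674725673
```

View pics/s2.png

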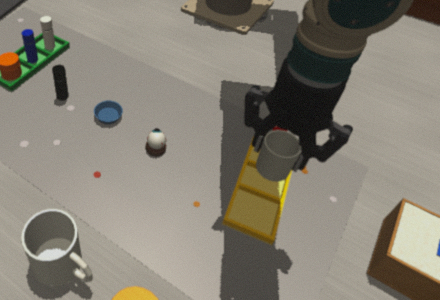

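The scene crop shows the cup held upright at (155,280) over the yellow tray. The green kit is complete at upper left. I'll lower the cup now.

Emit:
{"fn": "arm_command", "kwargs": {
  "series": [
    {"travel": [0,0,2],"rot": [0,0,0]},
    {"travel": [0,0,3],"rot": [0,0,0]},
    {"travel": [0,0,3],"rot": [0,0,0]},
    {"travel": [0,0,2.5],"rot": [0,0,0]},
    {"travel": [0,0,1.5],"rot": [0,0,0]},
    {"travel": [0,0,0.8],"rot": [0,0,0]},
    {"travel": [0,0,0.4],"rot": [0,0,0]},
    {"travel": [0,0,0],"rot": [0,0,0]}
  ]
}}

```text
time_s: 38.5
eef_pos: [0.5918, 0.339, 0.0308]
tcp_rot: [[-1.0, -0.001, 0.001], [-0.001, 1.0, 0.0], [-0.001, 0.0, -1.0]]
contact_force: [0.0, -0.3, -0.0]
finger_gap: 0.0518
finger_force: 21.3
```

Emit:
{"fn": "arm_command", "kwargs": {
  "series": [
    {"travel": [0,0,0],"rot": [0,0,0]},
    {"travel": [0,0,0],"rot": [0,0,0]},
    {"travel": [0,0,0],"rot": [0,0,0]},
    {"travel": [0,0,0],"rot": [0,0,0]},
    {"travel": [0,0,0],"rot": [0,0,0]},
    {"travel": [0,0,0],"rot": [0,0,0]},
    {"travel": [0,0,0],"rot": [0,0,0]},
    {"travel": [0,0,0],"rot": [0,0,0]}
  ],
  "hand": 7
}}

```text
time_s: 39.3
eef_pos: [0.5912, 0.3388, 0.0302]
tcp_rot: [[-1.0, -0.001, -0.0], [-0.001, 1.0, -0.0], [0.0, -0.0, -1.0]]
contact_force: [-0.8, -0.1, 0.0]
finger_gap: 0.0699
finger_force: 0.0
```

Emit:
{"fn": "arm_command", "kwargs": {
  "series": [
    {"travel": [0,0,-2],"rot": [0,0,0]},
    {"travel": [0,0,-3],"rot": [0,0,0]},
    {"travel": [0,0,-4],"rot": [0,0,0]},
    {"travel": [0,0,-4.5],"rot": [0,0,0]},
    {"travel": [0,0,-4.5],"rot": [0,0,0]},
    {"travel": [0,2,0],"rot": [0,0,0]},
    {"travel": [0,4,0],"rot": [0,0,0]},
    {"travel": [0,4,0],"rot": [0,0,0]}
  ]
}}

```text
time_s: 40.1
eef_pos: [0.5916, 0.4396, 0.211]
tcp_rot: [[-1.0, 0.001, 0.001], [0.001, 1.0, 0.001], [-0.001, 0.001, -1.0]]
contact_force: [0.9, 0.4, 0.1]
finger_gap: 0.07
finger_force: 0.0
```

Emit:
{"fn": "arm_command", "kwargs": {
  "series": [
    {"travel": [0,3,0],"rot": [0,0,0]},
    {"travel": [0,1,0],"rot": [0,0,0]},
    {"travel": [0,0,0],"rot": [0,0,0]},
    {"travel": [0,0,0],"rot": [0,0,0]},
    {"travel": [0,0,0],"rot": [0,0,0]},
    {"travel": [0,0,0],"rot": [0,0,0]},
    {"travel": [0,0,0],"rot": [0,0,0]},
    {"travel": [0,0,0],"rot": [0,0,0]}
  ]
}}

```text
time_s: 40.9
eef_pos: [0.5914, 0.4782, 0.2106]
tcp_rot: [[-1.0, 0.0, 0.0], [0.0, 1.0, 0.0], [-0.0, 0.0, -1.0]]
contact_force: [1.6, -1.0, 0.4]
finger_gap: 0.0702
finger_force: 0.0
```

Run:
```python
from h import *
p,d=arm.capture("scene");cv2.imwrite("pics/s3.png",p[:,:,::-1])
for t in "blue_bottle white_bottle red_bottle orange_jar mixing_cup black_bottle prop_eye blue_dish".split():
  for r in arm.silhouettes("scene",t)[:1]:
    P=cloud("scene",r["pixels"],d); T=P[P[:,2]>np.percentile(P[:,2],97)-.006]; print(t,round(r["p"],2),((T.min(0)+T.max(0))/2).round(4),T[:,2].max())
```

```text
blue_bottle 0.94 [ 0.5232 -0.2769  0.0879] 0.09130525902091913
white_bottle 0.81 [ 0.4583 -0.2785  0.0881] 0.091428566493161
red_bottle 0.68 [0.4652 0.3164 0.0881] 0.09182094066320912
orange_jar 0.91 [ 0.5912 -0.2795  0.0514] 0.05492875875782788
mixing_cup 0.59 [0.5924 0.3403 0.0619] 0.06576924292103359
black_bottle 0.92 [ 0.5724 -0.1319  0.0832] 0.08686867346712257
prop_eye 0.8 [0.5705 0.1224 0.0463] 0.050883558870057466
blue_dish 0.6 [ 0.558  -0.0105  0.0164] 0.02046402983331741
```

View pics/s3.png

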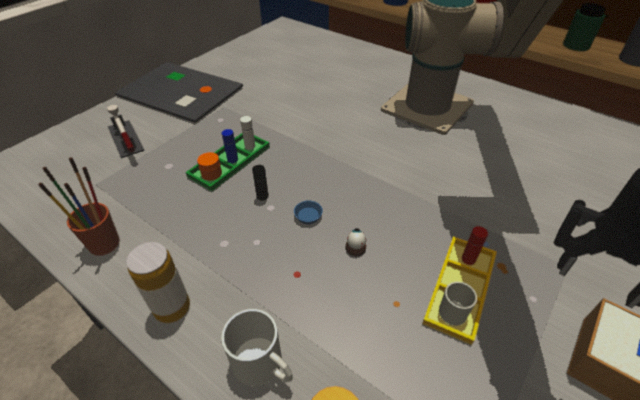

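The scene view shows both kits complete and upright: jar (165,209), blue (145,230) and white (135,248) in the green tray, red (245,475) and the cup (303,458) in the yellow. The black bottle, eye and dish have not moved.

```bash
python3 -c "
from station import arm
print(arm.close_job())"
```

```text
the job is handed in; nothing more can be done
None
```

Both kits are made up and handed in at about 41 s of the 112 s allowed: blue, white and the jar stand in the green tray, red and the cup in the yellow tray, and the black bottle, prop eye and dish were left where they stood.

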